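# Close the crumb bay of the bread board

### The job

The bread board's loose cover plate lies half on the deck and half on the two steel pins of the crumb bay. Slide it away from the deck across the bay, without lifting it off the board, until its two holes come over the two pins, and let it drop fully home so that it lies flat, flush with the deck. Leave the shaker and the flat tin to the left of the board where they are.

Things in the scene. Friction and masses are not known exactly. Their poses are not given: they have to be found in the camera images.
- bread_board: Wooden board fixed to the worktop, 204 x 156 mm: raised deck and open crumb bay. Origin: underside, below the seated cover's centre; x points from deck across bay (sliding direction), y to its left, z up. Deck: x -142 to -64 mm, top at z = 40. Bay: x -64 to 62, floor at z = 12; rails at both sides (|y| 62 to 78) and far end (x 50 to 62) have tops at z = 30 and do not stop a sliding cover.
- cover: Loose wooden plate 110 (x) x 140 (y) x 10 mm, about 0.25 kg. Origin: centre of underside, z up. Two 20 mm through holes at x = 5, y = +50 and -50 mm. Upright wooden grip bar, 18 (x) x 60 (y) mm, on its middle, rising 33 mm above the plate. Starts riding on deck and pin tops (underside 40 mm above the worktop), 25 to 45 mm short of its seat in board x, up to 9 mm aside, up to 0.1 rad askew.
- grip (a point): Point on the middle of the cover's grip bar, 34 mm above the cover's underside; axes as the cover's.
- seat (a point): Point on the bread board where the seated cover's origin lies: x = y = 0, z = 30 mm, axes as the board's. Seated, the cover rests on the rails with its top at 40 mm, flush with deck and pins, its axes along the board's.
- pin_left (a point): Centre of the top of the left fixed steel pin: upright, 14 mm diameter with a 2 mm bevel, at x = 5, y = 50, z = 40 mm in the bread board's frame, level with the deck.
- pin_right (a point): Centre of the top of the right steel pin: the same, at x = 5, y = -50, z = 40 mm in the bread board's frame.
- shaker: Bystander: waisted chrome shaker, 38 mm diameter, 62 mm tall, standing to the left of the bread board. Origin at its underside.
- flat_tin: Bystander: flat oblong tin, 63 x 105 x 24 mm, lying on the worktop to the left of the bread board. Origin at its underside.

How it is judged:
By the outcome, as a careful person would: the job done as asked, in the order asked, and still so for the second after the job is handed in, with the robot touching nothing.
It also fails if it takes over 29 s, if anything falls off the work surface, if the arm or the gripper's body presses on something with over 40 N, if the wrist force passes 120 N, or if a joint passes its speed limit or range.

### The arm

A 6-joint arm with a two-finger parallel gripper is mounted at the origin on a cart in front of the work surface, level with it; the furniture and walls round the work are solid. World frame = base frame: x ahead of the robot, y to its left, z up, the work surface at z = 0. Lengths are in mm, angles in rad, forces in N, time in s.
With the tool pointing down it reaches from about 300 to 775 mm from the base axis. Payload 14.6 kg.
Tool frame: the origin (TCP) lies on the centre line of the jaws, within the pads' length; the fingertips stand 8 mm ahead of it and the grasp point (between the pads) lies 11 mm behind it; z points along the fingers, y is the line along which they close (so a half turn about z gives the same grasp; the last joint's range is limited). The gripper opens to 94 mm and grips with 3 to 60 N. Pads are 16 mm wide; open, the fingers measure 119 mm over their backs; the gripper's body (75 mm by 177 mm) begins 78 mm behind the grasp point.
Start: joints at [-1.308, 0.3, 1.521, -0, 1.321, -0.067], TCP at [178.112, -520.351, 174.146] pointing down, gripper open.
Joint ranges: [-3.03, 3.03], [-0.79, 2.21], [0.23, 2.52], [-1.04, 4.18], [0, 3.07], [-2.55, 2.55]. Speed limits (rad/s): [2.22, 2.22, 2.57, 3.14, 3.14, 3.14].

### API

Orientations are given as [roll, pitch, yaw] about the fixed x, y, z axes, in that order (R = Rz(yaw) Ry(pitch) Rx(roll)).
In Python, from cell import manip gives the robot as it stands.
- The arm moves only by the tool jog_arm, never from a script. Its argument "rows" is one flat list of numbers, 7 for each row, row after row: the shift along the world's x, y, z in cm, then the turn, a rotation vector about the world's x, y, z in rad, then the closure, from 0 (fully open) to 1 (shut). In form: [dx, dy, dz, rx, ry, rz, fingers, dx, dy, dz, rx, ry, rz, fingers, ...]. A call has 1 to 20 rows; each row shifts and turns the commanded pose from where the row before left it; what a row does not reach is not made up. A row lasts 1/12 s, in which the tool goes at most 41.7 mm and 7.16 degrees, less where a joint would pass 70% of its speed; a pose out of reach is approached as far as the arm can. A call with a gripper value outside its range is refused whole. The fingers move at their own pace and stop on an object; "newtons" is the grip in N (left out, the last holds). Time passes only in rows, so rows that do not move let the fingers close. It gives the time, the measured TCP pose, the force, the opening and the grip force at its end, in the units of the state.
- manip.read_state(): the state, without advancing time (a new reading comes with each control period).
- manip.camera(name): name is "scene" or "top"; returns (picture, depth): 384x512x3 uint8, blue, green, red; 384x512 float32, mm along the optical axis (not along the pixel's ray), 0 where there is no reading.
- manip.camera_model(name): a dict with "K" (3x3 intrinsics, pixels), "R" (3x3) and "t" (3): a world point X has camera coordinates R X + t. Camera axes: x right, y down, z forward; pixel columns grow to the right and rows downward; lengths in mm; the calibration is good to about 2 mm. A picture is of the moment at which its call begins. camera_model takes no time and is no camera call.
- manip.sign_off(): hands the job in; it is judged then, once.
The state is a dict: "clock": time; "joints": joint angles; "qd": joint speeds; "effort": joint torques, N m; "eef_pos": TCP position; "eef_rot": TCP orientation; "wrist_force": force on the tool from outside, world axes, zero at the start; "moment": the same for the moment, N m; "finger_gap": finger opening in mm; "finger_force": force on a finger pad.
Only numpy, scipy, OpenCV 4.12 (cv2) and the standard library are available. Lean on these libraries where they do the work, as an engineer would, in place of code of your own. Each camera call takes 0.05 s, during which the arm holds its last target. There are 200 camera calls.

## Working session

There is one attempt and no reset: what is moved stays moved. The work goes in short steps, Python scripts to look and compute and a tool call to move; the robot and the scene stay as the last step left them, time stands still between calls to the robot, and variables do not carry over. Pictures are saved under pics/ and viewed, at most 10 in all, crops included, and the job is handed in when it is done.

Besides the shell and the picture viewer there is one more tool, called after ">>>" as name(argument=value, ...) on one line, values as JSON. jog_arm: Moves the arm, as the interface text tells. Its arguments: {"type":"object","properties":{"rows":{"type":"array"},"newtons":{"type":"number"}},"required":["rows"]}

```bash
mkdir -p pics; python3 - <<'E'
from cell import manip
import cv2,numpy as np
for n in("scene","top"):
    p,d=manip.camera(n); cv2.imwrite(f"pics/{n}0.png",p); np.save(f"{n}_d.npy",d); m=manip.camera_model(n); print(n,m)
print(manip.read_state())
E
```

```text
scene {'K': array([[470.22417517,   0.        , 261.71943961],
       [  0.        , 470.22417517, 188.6281893 ],
       [  0.        ,   0.        ,   1.        ]]), 'R': array([[-0.54946984, -0.83546523, -0.00898623],
       [-0.69282188,  0.46161472, -0.55399431],
       [ 0.46699115, -0.2981773 , -0.83247196]]), 't': array([397.13554623, 319.10579225, 713.98986056])}
top {'K': array([[359.06244374,   0.        , 256.60268161],
       [  0.        , 359.06244374, 190.80743503],
       [  0.        ,   0.        ,   1.        ]]), 'R': array([[ 0.003099  , -0.99999156,  0.00269618],
       [-0.99731953, -0.0032878 , -0.07309551],
       [ 0.07310376, -0.00246243, -0.9973213 ]]), 't': array([159.74983277, 501.1425958 , 898.9403317 ])}
{'clock': 0.1, 'joints': array([-1.30758747e+00,  3.00396946e-01,  1.52148984e+00,  8.66927130e-06,
        1.32066024e+00, -6.66210096e-02]), 'qd': array([ 0.00028213, -0.00268968, -0.00173925,  0.00124401,  0.00114371,
       -0.00126295]), 'effort': array([ 7.82167390e-04, -5.32644117e+01, -3.53283548e+01,  7.08883395e-02,
        2.34798691e-02, -9.07089384e-05]), 'eef_pos': array([ 178.06060177, -520.12280353,  173.66560619]), 'eef_rot': array([-3.14064095e+00, -7.19134098e-05,  3.29827683e-01]), 'wrist_force': array([-0.07089722,  0.57915726,  0.14198568]), 'moment': array([-0.01152447, -0.0164896 ,  0.05062186]), 'finger_force': 0.0, 'finger_gap': 94.06909174748037}
```

View pics/top0.png

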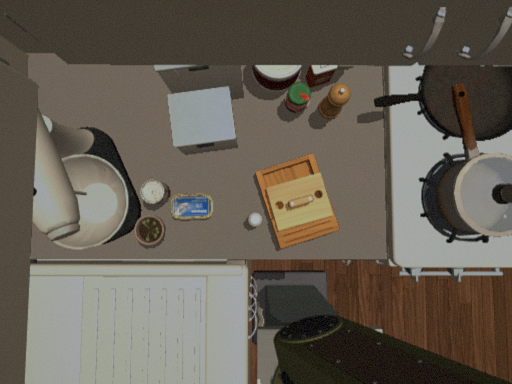

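View pics/scene0.png

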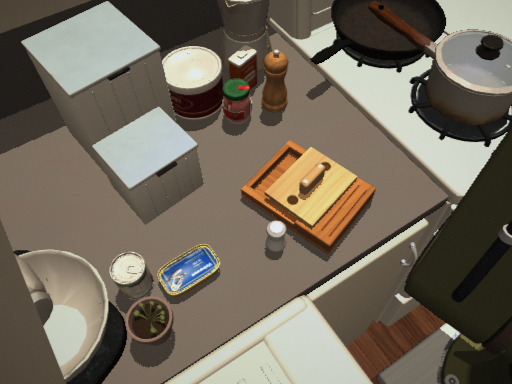

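The board lies at about (298,200) in the top view. The grooved deck is nearest the robot, and the bay opens away from it, upward. The cover's grip bar is at (300,202). The shaker is at (255,220) and the tin at (192,207).

```bash
cat > h.py <<'E'
import cv2,numpy as np
from cell import manip
def cloud(n,p,d):
    m=manip.camera_model(n);v,u=np.mgrid[:384,:512].astype(float)
    c=np.stack([(u-m['K'][0,2])/m['K'][0,0]*d,(v-m['K'][1,2])/m['K'][1,1]*d,d],-1)
    return (c-m['t'])@m['R']
def ortho(n,p,z,x0,y0,s=3,w=260):
    # rows: world x decreasing, cols: world y decreasing; centre x0,y0, s px/mm
    m=manip.camera_model(n);r,c=np.mgrid[:w*s,:w*s]/s
    X=np.stack([x0+w/2-r,y0+w/2-c,np.full_like(r,z)],-1)
    q=(X@m['R'].T+m['t'])@m['K'].T;q=(q[...,:2]/q[...,2:]).astype(np.float32)
    return cv2.remap(p,q[...,0],q[...,1],cv2.INTER_CUBIC)
E
python3 - <<'E'
from h import *
rect=lambda P:cv2.minAreaRect(P[:,:2].astype(np.float32))
outs=[]
for n,roi in(("top",(150,255,245,350)),("scene",(130,260,235,385))):
    p=cv2.imread(f"pics/{n}0.png");d=np.load(f"{n}_d.npy");X=cloud(n,p,d)
    m=np.zeros(d.shape,bool);m[roi[0]:roi[1],roi[2]:roi[3]]=1
    m&=d>0;h=cv2.cvtColor(p,cv2.COLOR_BGR2HSV)
    P=X[m];S=h[m];z=P[:,2]
    print(n,"table z",np.median(z[(S[:,1]<60)&(z<12)]))
    wood=S[:,1]>90
    print(" hist",np.histogram(z[wood],bins=np.arange(0,100,5))[0])
    b=P[wood&(z>8)];print(" board",rect(b))
    c=P[(z>45)&(z<56)&wood];print(" cover",rect(c),len(c),np.median(c[:,2]))
    g=P[(z>74)&(z<90)];print(" grip",rect(g) if len(g) else 0,len(g),g.mean(0),np.median(g[:,2]))
    x0,y0=rect(b)[0]
    for zz in(50,30):outs.append(cv2.resize(ortho(n,p,zz,330,-115,3,240)[...],(400,400)))
cv2.imwrite("pics/o.png",np.vstack([np.hstack([outs[0],outs[2]])]))
E
```

```text
top table z -0.07070520012094995
 hist [  29   73  683   38   27  360  290  622  516 1038 1020    3    1    2
    4   24  119    3    0]
 board ((477.24365234375, 60.731651306152344), (203.7644805908203, 156.7788848876953), 18.143831253051758)
 cover ((463.0112609863281, 53.661869049072266), (132.16116333007812, 140.2999725341797), 16.04659080505371) 2060 49.98988721571847
 grip ((473.4976501464844, 57.142189025878906), (17.67355728149414, 58.432395935058594), 15.890730857849121) 180 [473.36969129  57.74368655  82.09868224] 82.25202965003946
scene table z -0.3173206569045508
 hist [  48  211  712  230  237  764  452 1169  855 1967 1294   37   34   34
   39   65  183    1    0]
 board ((474.8319396972656, 59.601444244384766), (205.5353240966797, 158.54391479492188), 17.933528900146484)
 cover ((471.18505859375, 55.22882080078125), (111.13969421386719, 142.72508239746094), 15.908087730407715) 3265 49.648502628362614
 grip ((470.1100158691406, 56.048866271972656), (17.5140380859375, 59.83207702636719), 15.382216453552246) 288 [468.49571137  57.88036653  81.20387111] 81.87031955465693
```

View pics/o.png

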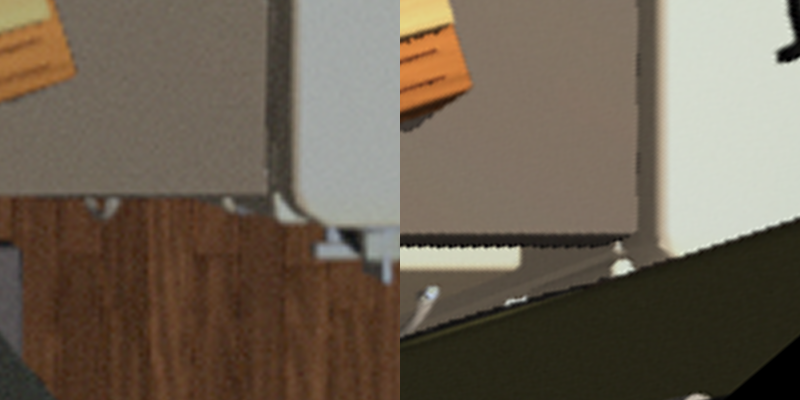

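Both cameras agree on these values:

| Item | Position (mm) | Angle (rad) |
|---|---|---|
| Board centre | (476, 60) | 0.315 |
| Seat | (514, 72.6) | 0.315 |
| Grip | (472, 57), top at z ≈ 82 | 0.273 |

The sizes match the ones given. The third picture was an orthophoto centred in the wrong place. It shows only the deck's corner, so I won't use it. The cover still has about 45 mm to go along the board and 2 mm to its left. Moving to above the grip now.

>>> jog_arm(rows=[1.47,2.88,0,0,0,0.0757,0,1.47,2.88,0,0,0,0.0757,0,1.47,2.88,0,0,0,0.0757,0,1.47,2.88,0,0,0,0.0757,0,1.47,2.88,0,0,0,0.0757,0,1.47,2.88,0,0,0,0.0757,0,1.47,2.88,0,0,0,0.0757,0,1.47,2.88,0,0,0,0.0757,0,1.47,2.88,0,0,0,0.0757,0,1.47,2.88,0,0,0,0.0757,0,1.47,2.88,0,0,0,0.0757,0,1.47,2.88,0,0,0,0.0757,0,1.47,2.88,0,0,0,0.0757,0,1.47,2.88,0,0,0,0.0757,0,1.47,2.88,0,0,0,0.0757,0,1.47,2.88,0,0,0,0.0757,0,1.47,2.88,0,0,0,0.0757,0,1.47,2.88,0,0,0,0.0757,0,1.47,2.88,0,0,0,0.0757,0,1.47,2.88,0,0,0,0.0757,0], newtons=15)

```text
clock: 1.77
eef_pos: [472.4, 57.3, 174.0]
eef_rot: [-3.141, -0.0, 1.848]
wrist_force: [-0.6, -0.2, -0.6]
finger_gap: 93.7
finger_force: 0.0
```

>>> jog_arm(rows=[0,0,-3,0,0,0,0,0,0,-3,0,0,0,0,0,0,-2.5,0,0,0,0,0,0,-1.5,0,0,0,0,0,0,-1,0,0,0,0,0,0,0,0,0,0,0,0,0,0,0,0,0,0.5,0,0,0,0,0,0,0.7], newtons=15)

```text
clock: 2.43
eef_pos: [472.7, 55.6, 65.2]
eef_rot: [3.14, 0.0, 1.844]
wrist_force: [-0.3, -0.3, 0.5]
finger_gap: 84.2
finger_force: 0.0
```

>>> jog_arm(rows=[0,0,0,0,0,0,0.8,0,0,0,0,0,0,0.9,0,0,0,0,0,0,1,0,0,0,0,0,0,1,0,0,0,0,0,0,1,0,0,0,0,0,0,1,0,0,0,0,0,0,1,0,0,0,0,0,0,1,0,0,0,0,0,0,1,0,0,0,0,0,0,1])

```text
clock: 3.27
eef_pos: [472.1, 55.6, 64.1]
eef_rot: [-3.142, 0.0, 1.844]
wrist_force: [-0.5, -0.8, -0.2]
finger_gap: 17.2
finger_force: 0.0
```

>>> jog_arm(rows=[0,0,0,0,0,0,1,0,0,0,0,0,0,1,0,0,0,0,0,0,1])

```text
clock: 3.52
eef_pos: [472.1, 55.6, 64.1]
eef_rot: [-3.142, -0.0, 1.844]
wrist_force: [0.6, 0.2, 0.7]
finger_gap: 0.3
finger_force: 0.0
```

```bash
cat >> h.py <<'E'
def measure(tag,plates=(45,56),roi=None):
    for n,r in(("top",(150,255,245,350)),("scene",(130,260,235,385))):
        p,d=manip.camera(n);cv2.imwrite(f"pics/{n}{tag}.png",p);np.save(f"{n}_d{tag}.npy",d)
        if n=="top":t=p[120:270,210:370]
        else:s=p[110:270,225:395]
    cv2.imwrite(f"pics/m{tag}.png",np.hstack([cv2.resize(t,(400,375)),cv2.resize(s,(398,375))]))
E
python3 -c "
from h import *
measure('1')
s=manip.read_state();print({k:s[k] for k in('clock','eef_pos','finger_gap','finger_force','wrist_force')})"
```

```text
{'clock': 3.6167, 'eef_pos': array([472.12386853,  55.65094797,  64.15980924]), 'finger_gap': 0.6832179011596934, 'finger_force': 0.0, 'wrist_force': array([0.27474539, 0.15554714, 0.20384642])}
```

View pics/m1.png

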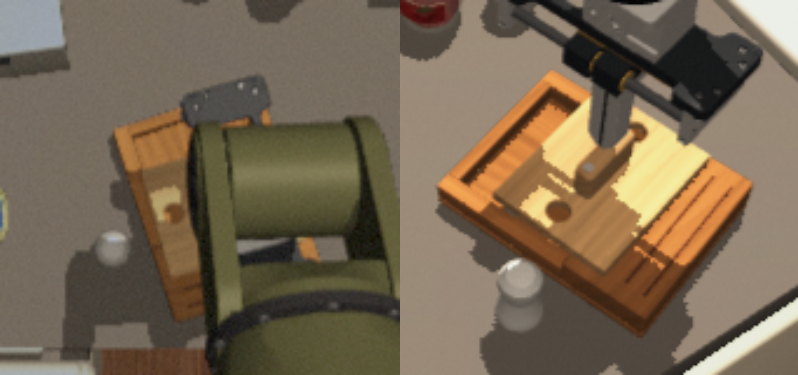

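The fingers closed on nothing (gap 0.7 mm). In the right half the bar is at (603,165) and the fingers end near (607,145), apparently behind it. I'll check the depths of both.

```bash
python3 - <<'E'
from h import *
n="scene";p=cv2.imread("pics/scene1.png");d=np.load("scene_d1.npy");X=cloud(n,p,d)
for c in(300,304,308,312,316,320,324,328):
    print(c,[(v,*X[v,c].round().astype(int)) for v in range(150,194,5)])
m=manip.camera_model(n);tip=np.array([472,56,56])
for q in((472,56,56),(472,56,83),(472,56.,50)):
    u=m['K']@(m['R']@np.array(q)+m['t']);print(q,u[:2]/u[2])
print("cam",-m['R'].T@m['t'])
cv2.imwrite("pics/c1.png",cv2.resize(p[130:205,270:370],(800,600),interpolation=cv2.INTER_CUBIC))
E
```

```text
300 [(150, np.int64(559), np.int64(16), np.int64(30)), (155, np.int64(552), np.int64(20), np.int64(24)), (160, np.int64(527), np.int64(40), np.int64(49)), (165, np.int64(517), np.int64(47), np.int64(51)), (170, np.int64(509), np.int64(53), np.int64(48)), (175, np.int64(498), np.int64(61), np.int64(50)), (180, np.int64(489), np.int64(68), np.int64(50)), (185, np.int64(468), np.int64(85), np.int64(73)), (190, np.int64(466), np.int64(84), np.int64(59))]
304 [(150, np.int64(554), np.int64(9), np.int64(31)), (155, np.int64(533), np.int64(26), np.int64(49)), (160, np.int64(523), np.int64(34), np.int64(50)), (165, np.int64(514), np.int64(40), np.int64(48)), (170, np.int64(505), np.int64(46), np.int64(47)), (175, np.int64(495), np.int64(54), np.int64(48)), (180, np.int64(467), np.int64(77), np.int64(84)), (185, np.int64(460), np.int64(82), np.int64(80)), (190, np.int64(459), np.int64(81), np.int64(65))]
308 [(150, np.int64(477), np.int64(67), np.int64(153)), (155, np.int64(477), np.int64(66), np.int64(138)), (160, np.int64(474), np.int64(67), np.int64(127)), (165, np.int64(475), np.int64(64)
[... 2030 characters left out ...]
4(37), np.int64(51)), (190, np.int64(446), np.int64(44), np.int64(50))]
328 [(150, np.int64(427), np.int64(71), np.int64(208)), (155, np.int64(534), np.int64(-40), np.int64(1)), (160, np.int64(497), np.int64(-4), np.int64(51)), (165, np.int64(491), np.int64(-1), np.int64(43)), (170, np.int64(478), np.int64(10), np.int64(50)), (175, np.int64(468), np.int64(17), np.int64(51)), (180, np.int64(460), np.int64(24), np.int64(50)), (185, np.int64(450), np.int64(31), np.int64(51)), (190, np.int64(443), np.int64(36), np.int64(47))]
(472, 56, 56) [310.57028229 181.56781266]
(472, 56, 83) [311.72972016 173.09256563]
(472, 56.0, 50) [310.32070867 183.39214332]
cam [105.87053043 397.38458172 774.72807791]
```

View pics/c1.png

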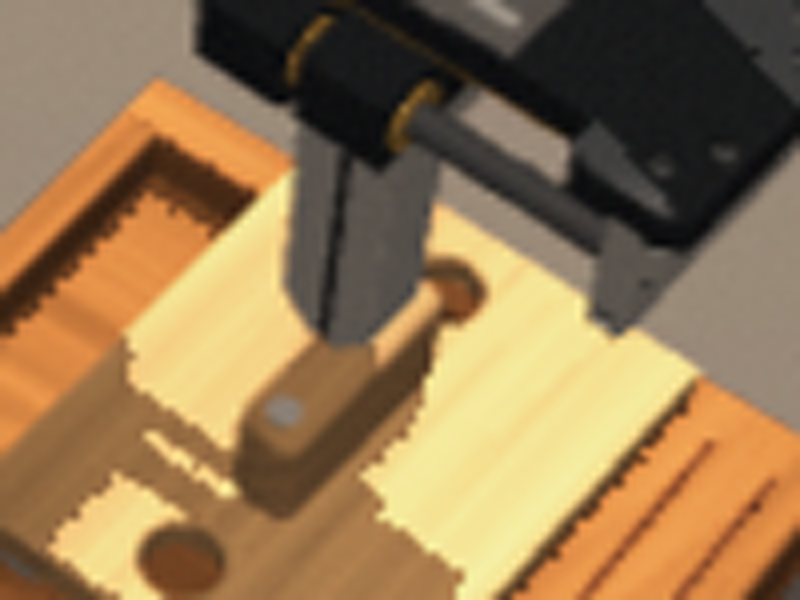

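The fingers appear to end right at the bar's top (z ≈ 83), although the TCP reads 64. I'll rise 4 cm and see where the fingertips really are relative to the TCP.

>>> jog_arm(rows=[0,0,1,0,0,0,1,0,0,2,0,0,0,1,0,0,1,0,0,0,1,0,0,0,0,0,0,1,0,0,0,0,0,0,1])

```text
clock: 4.03
eef_pos: [472.3, 55.7, 104.5]
eef_rot: [3.14, 0.0, 1.844]
wrist_force: [-0.5, 0.7, -1.0]
finger_gap: 0.9
finger_force: 0.0
```

```bash
python3 - <<'E'
from h import *
n="scene";p,d=manip.camera(n);X=cloud(n,p,d);cv2.imwrite("pics/scene2.png",p)
print(manip.read_state()['eef_pos'],manip.read_state()['wrist_force'])
for c in(308,312,316,320):print(c,[(v,*map(int,X[v,c].round())) for v in range(140,186,3)])
g=X.reshape(-1,3);g=g[(g[:,2]>77)&(g[:,2]<86)&(np.hypot(g[:,0]-472,g[:,1]-56)<45)]
print(cv2.minAreaRect(g[:,:2].astype(np.float32)),len(g))
cv2.imwrite("pics/c2.png",cv2.resize(p[130:205,270:370],(800,600),interpolation=cv2.INTER_CUBIC))
E
```

```text
[471.92719062  55.62901275 103.82452424] [ 0.93721277 -0.10224898 -0.23008508]
308 [(140, 480, 67, 176), (143, 479, 67, 169), (146, 479, 66, 160), (149, 477, 67, 154), (152, 478, 66, 145), (155, 528, 20, 50), (158, 522, 24, 50), (161, 518, 27, 47), (164, 510, 33, 51), (167, 506, 36, 49), (170, 498, 42, 51), (173, 477, 60, 81), (176, 471, 65, 82), (179, 466, 69, 82), (182, 461, 73, 82), (185, 456, 76, 80)]
312 [(140, 472, 65, 182), (143, 471, 65, 176), (146, 472, 64, 166), (149, 471, 63, 159), (152, 472, 62, 149), (155, 470, 63, 143), (158, 517, 19, 52), (161, 513, 22, 49), (164, 507, 26, 49), (167, 502, 30, 48), (170, 477, 52, 84), (173, 473, 55, 82), (176, 465, 61, 85), (179, 461, 63, 83), (182, 459, 64, 77), (185, 460, 62, 65)]
316 [(140, 466, 62, 187), (143, 465, 63, 181), (146, 465, 61, 172), (149, 463, 62, 166), (152, 463, 61, 158), (155, 462, 61, 151), (158, 460, 62, 145), (161, 508, 16, 50), (164, 502, 20, 50), (167, 480, 40, 81), (170, 474, 45, 82), (173, 468, 50, 83), (176, 464, 52, 81), (179, 463, 52, 73), (182, 463, 50, 60), (185, 464, 49, 49)]
320 [(140, 458, 61, 193), (143, 458, 60, 185), (146, 457, 60, 178), (149, 458, 58, 168), (152, 459, 56, 159), (155, 460, 54, 148), (158, 510, 5, 49), (161, 504, 9, 50), (164, 479, 32, 84), (167, 475, 35, 82), (170, 471, 38, 79), (173, 466, 41, 78), (176, 467, 39, 67), (179, 467, 38, 57), (182, 466, 38, 48), (185, 459, 43, 50)]
((469.8047790527344, 56.170005798339844), (16.965229034423828, 59.33979415893555), 16.078535079956055) 261
```

View pics/c2.png

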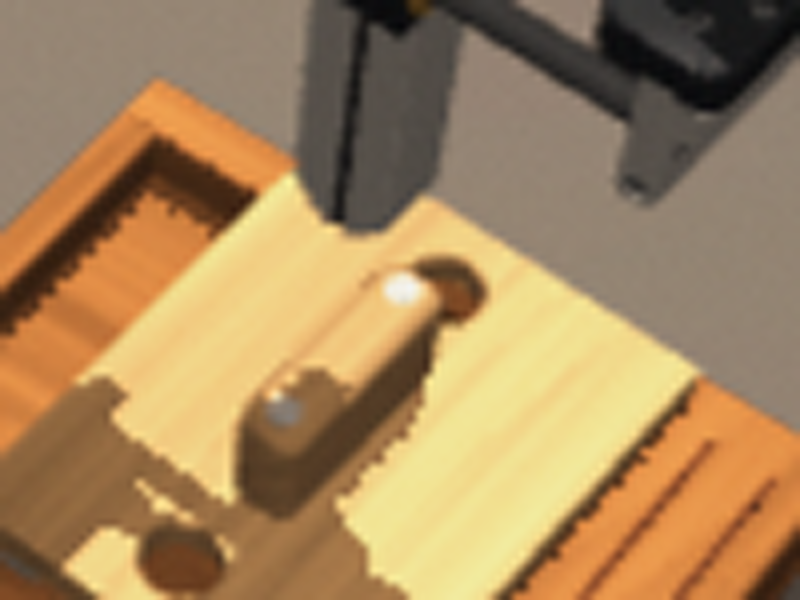

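In the raised view the fingertips end at crop (365,235), which is z ≈ 140 with the TCP reading 104. So the tips are about 37 mm above the reported TCP, where they should be 8 mm below it. Before descending further I need the height of the lowest part of the gripper body.

```bash
python3 - <<'E'
from h import *
n="scene";p,d=manip.camera(n);X=cloud(n,p,d)
for c in(344,348,350,352,356):print(c,[(v,*map(int,X[v,c].round())) for v in range(130,160,2)])
f=X[100:160,290:400].reshape(-1,3);f=f[f[:,2]>100]
print("lowest tool pts",f[np.argsort(f[:,2])[:8]].round())
s=manip.read_state();q=s['joints'];print(q)
m=manip.camera_model(n)
for z in(96,104,115,140,193):
    u=m['K']@(m['R']@np.array([472,56,z])+m['t']);print(z,u[:2]/u[2])
p,d=manip.camera("top");X=cloud("top",p,d);cv2.imwrite("pics/top2.png",p)
print([(u,*map(int,X[165,u].round())) for u in range(270,345,5)])
E
```

```text
344 [(130, 569, -111, 0), (132, 565, -108, 0), (134, 403, 69, 267), (136, 555, -99, 2), (138, 407, 63, 250), (140, 405, 64, 249), (142, 403, 66, 247), (144, 539, -87, 0), (146, 536, -84, -2), (148, 529, -79, 2), (150, 525, -75, 2), (152, 522, -73, 1), (154, 517, -68, 2), (156, 514, -67, -1), (158, 511, -65, -2)]
348 [(130, 401, 65, 275), (132, 399, 67, 275), (134, 396, 69, 274), (136, 395, 70, 272), (138, 395, 68, 266), (140, 401, 61, 251), (142, 399, 62, 250), (144, 396, 64, 249), (146, 392, 68, 252), (148, 391, 69, 249), (150, 391, 67, 243), (152, 391, 66, 237), (154, 390, 67, 235), (156, 509, -73, 1), (158, 506, -71, -1)]
350 [(130, 400, 62, 274), (132, 396, 66, 276), (134, 394, 67, 275), (136, 393, 68, 273), (138, 392, 68, 269), (140, 392, 67, 265), (142, 391, 67, 261), (144, 389, 68, 259), (146, 390, 67, 253), (148, 390, 66, 248), (150, 387, 67, 247), (152, 388, 66, 241), (154, 386, 67, 238), (156, 507, -77, 0), (158, 503, -73, 1)]
352 [(130, 398, 61, 275), (132, 395, 63, 276), (134, 393, 65, 275), (136, 390, 67, 274), (138, 390, 66, 271), (140, 388, 67, 268), (142, 387, 67, 265
[... 523 characters left out ...]
 [472.  63. 136.]
 [469.  63. 136.]
 [466.  63. 136.]
 [475.  65. 136.]
 [471.  62. 136.]
 [464.  61. 138.]
 [471.  62. 139.]]
[ 4.02718529e-02  2.09527411e-01  1.80920082e+00  1.78922098e-06
  1.12368311e+00 -2.32744221e-01]
96 [312.31015607 168.84970112]
104 [312.67486049 166.1837885 ]
115 [313.18597862 162.44762246]
140 [314.39106358 153.63870474]
193 [317.16497088 133.3620256 ]
[(270, 570, 126, -1), (275, 566, 115, 30), (280, 565, 102, 30), (285, 535, 106, 236), (290, 530, 100, 275), (295, 509, 107, 420), (300, 508, 100, 421), (305, 530, 72, 272), (310, 567, 25, 22), (315, 530, 54, 275), (320, 571, -5, -2), (325, 570, -18, 0), (330, 570, -31, 0), (335, 571, -44, -1), (340, 510, 41, 415)]
```

The gripper body confirms it: its lowest part is at z ≈ 236, against 193 expected. The whole tool is about 42 mm higher than the reported z, while x and y agree. For tips at about 58 mm the reported z should be about 24. I'll open halfway and descend by the camera-based height.

>>> jog_arm(rows=[0,0,0,0,0,0,0.5,0,0,0,0,0,0,0.5,0,0,0,0,0,0,0.5,0,0,0,0,0,0,0.5,0,0,-1,0,0,0,0.5,0,0,-1,0,0,0,0.5,0,0,-1.5,0,0,0,0.5,0,0,-1.5,0,0,0,0.5,0,0,-1,0,0,0,0.5,0,0,-1,0,0,0,0.5,0,0,-0.5,0,0,0,0.5,0,0,0,0,0,0,0.5])

```text
clock: 5.18
eef_pos: [471.6, 55.6, 28.0]
eef_rot: [-3.14, -0.0, 1.844]
wrist_force: [0.2, -0.8, 0.4]
finger_gap: 47.3
finger_force: 0.0
```

```bash
python3 - <<'E'
from h import *
n="scene";p,d=manip.camera(n);X=cloud(n,p,d);cv2.imwrite("pics/scene3.png",p)
s=manip.read_state();print(s['eef_pos'],s['wrist_force'],s['finger_gap'],s['clock'])
cv2.imwrite("pics/c3.png",cv2.resize(p[130:205,270:370],(800,600),interpolation=cv2.INTER_CUBIC))
h=cv2.cvtColor(p,cv2.COLOR_BGR2HSV);mk=(h[...,1]<60)&(X[...,2]>54)
mk[:, :270]=0;mk[:,370:]=0;mk[:100]=0;mk[215:]=0
f=X[mk];print(f[np.argsort(f[:,2])[:12]].round())
E
```

```text
[471.9678039   55.63015382  28.81673467] [-0.62315346  0.01946457  0.21042917] 46.913461876975 5.2333
[[495.  59.  61.]
 [442.  56.  62.]
 [493.  70.  63.]
 [493.  66.  63.]
 [492.  69.  64.]
 [493.  63.  64.]
 [496.  59.  64.]
 [495.  71.  65.]
 [494.  69.  65.]
 [494.  58.  65.]
 [439.  56.  65.]
 [494.  62.  66.]]
```

View pics/c3.png

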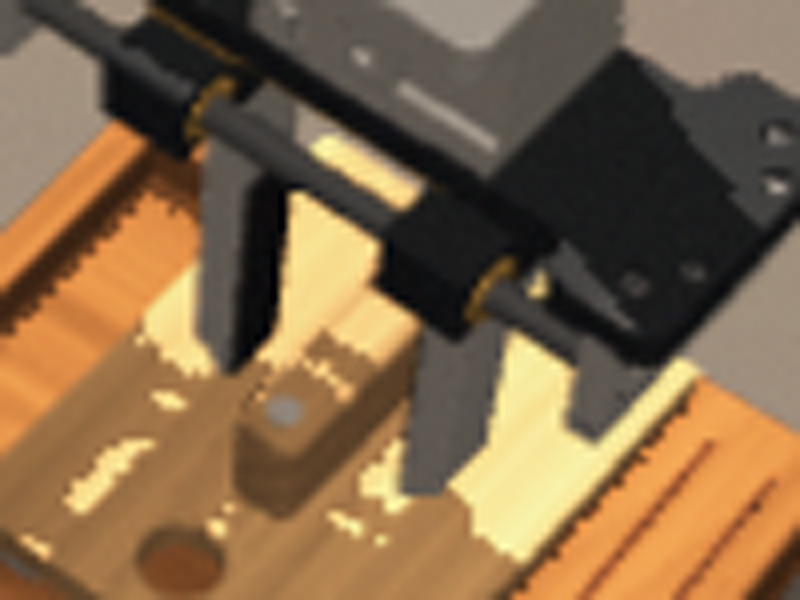

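The open fingers straddle the bar, with tips at crop (230,370) and (425,490) and z ≈ 61. I'll lower 3 mm and close.

>>> jog_arm(rows=[0,0,-0.3,0,0,0,0.6,0,0,0,0,0,0,0.8,0,0,0,0,0,0,1,0,0,0,0,0,0,1,0,0,0,0,0,0,1,0,0,0,0,0,0,1,0,0,0,0,0,0,1,0,0,0,0,0,0,1], newtons=15)

```text
clock: 5.9
eef_pos: [472.2, 55.6, 26.4]
eef_rot: [3.141, 0.0, 1.844]
wrist_force: [-1.0, -1.5, 5.4]
finger_gap: 18.0
finger_force: 15.0
```

Gripped: gap 18.0 mm at 15 N. Now I'll slide to about 12 mm short of the seat, straightening by 0.04 rad on the way.

>>> jog_arm(rows=[0.38,0.15,0,0,0,0.005,1,0.38,0.15,0,0,0,0.005,1,0.38,0.15,0,0,0,0.005,1,0.38,0.15,0,0,0,0.005,1,0.38,0.15,0,0,0,0.005,1,0.38,0.15,0,0,0,0.005,1,0.38,0.15,0,0,0,0.005,1,0.38,0.15,0,0,0,0.005,1,0,0,0,0,0,0,1,0,0,0,0,0,0,1])

```text
clock: 6.73
eef_pos: [503.0, 67.8, 26.4]
eef_rot: [3.14, 0.0, 1.884]
wrist_force: [1.8, 1.6, 3.4]
finger_gap: 18.0
finger_force: 15.0
```

```bash
cat >> h.py <<'E'
def rel(tag,zc=50,th0=0.315):
    """scene cam: bar pose+ cover edges in the scene0-board frame (scene seat (512.9,72.0), yaw .313)"""
    p,d=manip.camera("scene");cv2.imwrite(f"pics/scene{tag}.png",p);np.save(f"scene_d{tag}.npy",d)
    X=cloud("scene",p,d);h=cv2.cvtColor(p,cv2.COLOR_BGR2HSV)
    c,s=np.cos(th0),np.sin(th0);B=(X-[512.9,72.0,0])@np.array([[c,-s,0],[s,c,0],[0,0,1]])
    m=(abs(B[...,0])<150)&(abs(B[...,1])<90)&(h[...,1]>70)&(B[...,2]>zc-5)&(B[...,2]<zc+5)
    m=cv2.morphologyEx(m.astype(np.uint8),cv2.MORPH_OPEN,np.ones((3,3)))>0
    P=B[m];print("cover rect(board frame)",cv2.minAreaRect(P[:,:2].astype(np.float32)),len(P),np.median(P[:,2]))
    # plane fit
    A=np.c_[P[:,:2],np.ones(len(P))];print("plane",np.linalg.lstsq(A,P[:,2],rcond=None)[0])
    for lo in(-60,-40,40,60):
        q=P[abs(P[:,1]-lo)<4,0]; print(" y",lo,"x range",np.percentile(q,[1,99]).round(1) if len(q) else None)
    for lo in(-40,-20,0,20,40):
        q=P[abs(P[:,0]-lo)<4,1]; print(" x",lo,"y range",np.percentile(q,[1,99]).round(1) if len(q) else None)
    cv2.imwrite(f"pics/c{tag}.png",cv2.resize(p[115:265,235:390],(800,600)[:1]*1+(774,)) if 0 else cv2.resize(p[115:265,235:390],(620,600),interpolation=cv2.INTER_CUBIC))
    st=manip.read_state();print(st['clock'],st['eef_pos'],st['eef_rot'],st['wrist_force'],st['finger_gap'])
E
python3 -c "
from h import *
rel('4')"
```

```text
cover rect(board frame) ((-11.10501480102539, -0.6136703491210938), (111.51824188232422, 141.71292114257812), 0.013694828376173973) 2377 49.70129498370898
plane [ 9.18382343e-04 -4.01623895e-03  4.97494045e+01]
 y -60 x range [-66.3 -58.3]
 y -40 x range [-65.8 -15.8]
 y 40 x range [-65.6  42.5]
 y 60 x range [-65.9  42.7]
 x -40 y range [-49.3  65.2]
 x -20 y range [-68.8  68.9]
 x 0 y range [-4.8 69.2]
 x 20 y range [-6.5 68.7]
 x 40 y range [-32.3  68.5]
6.7833 [503.04488491  67.78720575  26.40819024] [3.14027304e+00 1.85175429e-04 1.88373531e+00] [2.79585576 2.0738858  3.21531567] 17.956957856996226
```

View pics/c4.png

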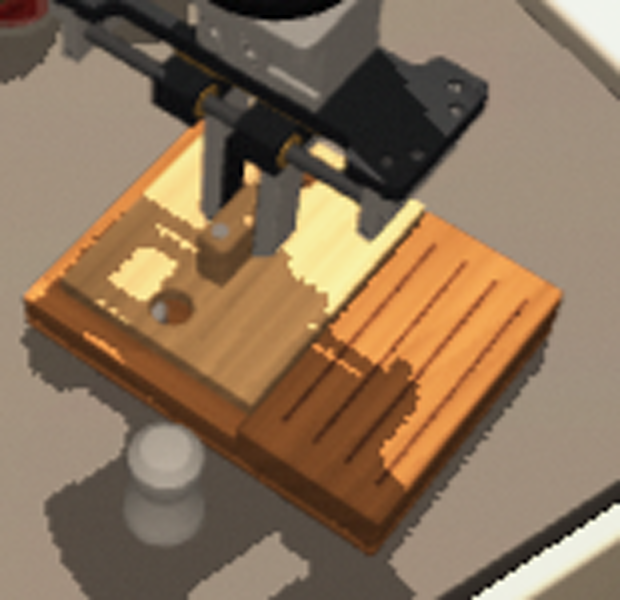

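The cover is level and square with the board, 11.3 mm short, and y is off by less than 1 mm. The pin shows in the left hole at (160,310). I'll slide the last 11.5 mm, then press down gently to feel for the drop.

>>> jog_arm(rows=[0.22,0.08,0,0,0,0,1,0.22,0.08,0,0,0,0,1,0.22,0.08,0,0,0,0,1,0.22,0.08,0,0,0,0,1,0.2,0.07,0,0,0,0,1,0,0,0,0,0,0,1,0,0,-0.1,0,0,0,1,0,0,-0.1,0,0,0,1,0,0,-0.1,0,0,0,1,0,0,0,0,0,0,1])

```text
clock: 7.62
eef_pos: [513.1, 71.5, 22.8]
eef_rot: [-3.141, -0.0, 1.884]
wrist_force: [0.3, -1.1, -2.6]
finger_gap: 17.6
finger_force: 15.0
```

It's going down freely: the wrist carries only the cover's weight. I'll continue to the bottom.

>>> jog_arm(rows=[0,0,-0.15,0,0,0,1,0,0,-0.15,0,0,0,1,0,0,-0.15,0,0,0,1,0,0,-0.1,0,0,0,1,0,0,-0.05,0,0,0,1,0,0,-0.05,0,0,0,1,0,0,0,0,0,0,1])

```text
clock: 8.2
eef_pos: [513.3, 71.5, 16.6]
eef_rot: [-3.142, -0.0, 1.884]
wrist_force: [0.7, -0.1, -3.1]
finger_gap: 18.0
finger_force: 15.0
```

```bash
python3 -c "
from h import *
rel('5',40)"
```

```text
cover rect(board frame) ((-43.378814697265625, 0.07106781005859375), (198.37081909179688, 157.43231201171875), 0.015933141112327576) 5395 39.65815820304655
plane [ 1.73098641e-03 -1.63844069e-03  3.97712946e+01]
 y -60 x range [-141.9  -30.2]
 y -40 x range [-141.6   -5.1]
 y 40 x range [-140.    52.4]
 y 60 x range [-141.2   52.6]
 x -40 y range [-33.9  68.9]
 x -20 y range [-49.1  69.5]
 x 0 y range [-70.6  69.6]
 x 20 y range [ 3.7 69. ]
 x 40 y range [-17.3  69.6]
8.25 [513.29914166  71.54585168  16.63206039] [-3.14155522e+00 -3.15396020e-05  1.88376600e+00] [ 0.05327649  0.07619496 -2.6932588 ] 18.038442902042156
```

The cover is flush to within about a millimetre but still hanging from the fingers (−2.7 N). A little lower until contact.

>>> jog_arm(rows=[0,0,-0.05,0,0,0,1,0,0,-0.05,0,0,0,1,0,0,-0.05,0,0,0,1,0,0,0,0,0,0,1])

```text
clock: 8.58
eef_pos: [513.4, 71.6, 16.4]
eef_rot: [3.141, 0.0, 1.884]
wrist_force: [-7.2, -0.6, 14.9]
finger_gap: 18.3
finger_force: 15.0
```

It's seated firmly (contact at 15 N). Release and retreat straight up.

>>> jog_arm(rows=[0,0,0.1,0,0,0,0.8,0,0,0,0,0,0,0.6,0,0,0,0,0,0,0.5,0,0,0,0,0,0,0.5,0,0,0,0,0,0,0.5,0,0,0,0,0,0,0.5,0,0,1,0,0,0,0.5,0,0,2,0,0,0,0.5,0,0,3,0,0,0,0.5,0,0,3,0,0,0,0.5,0,0,3,0,0,0,0.5,0,0,2,0,0,0,0.5,-2,-3,0,0,0,0,0.5,-2,-3,0,0,0,0,0.5,-2,-3,0,0,0,0,0.5,-2,-3,0,0,0,0,0.5,-1,-3,0,0,0,0,0.5,0,-3,0,0,0,0,0.5,0,0,0,0,0,0,0.5])

```text
clock: 10.17
eef_pos: [422.9, -112.0, 157.2]
eef_rot: [3.141, 0.002, 1.881]
wrist_force: [0.3, 0.6, -0.4]
finger_gap: 47.0
finger_force: 0.0
```

```bash
python3 - <<'E'
from h import *
rel('6',40)
p,d=manip.camera("scene");X=cloud("scene",p,d)
c,s=np.cos(.315),np.sin(.315);B=(X-[512.9,72,0])@np.array([[c,-s,0],[s,c,0],[0,0,1]])
for x in(-120,-100,-80,-45,-25,25,45):
    print(x,[(y,round(float(np.median(B[(abs(B[...,0]-x)<5)&(abs(B[...,1]-y)<5)&(B[...,2]<60)][:,2])),1)) for y in(-60,-35,35,60) if ((abs(B[...,0]-x)<5)&(abs(B[...,1]-y)<5)&(B[...,2]<60)).sum()>3])
E
```

```text
cover rect(board frame) ((-43.502464294433594, 0.32330322265625), (157.15652465820312, 198.64219665527344), 89.90258026123047) 6111 39.66041123511441
plane [-3.32690562e-05 -1.79835909e-03  3.96430280e+01]
 y -60 x range [-141.1   53.1]
 y -40 x range [-140.5   53.5]
 y 40 x range [-141.2   52.1]
 y 60 x range [-140.6   52.5]
 x -40 y range [-69.4  69.1]
 x -20 y range [-69.7  69.3]
 x 0 y range [-70.   69.3]
 x 20 y range [-69.3  69.5]
 x 40 y range [-69.   69.1]
10.2167 [ 423.10198239 -110.22539701  156.96445061] [3.14084928e+00 7.43942677e-04 1.88045158e+00] [0.40506973 0.21854157 0.29047335] 47.20886325662826
-120 [(-60, 40.0), (-35, 39.4), (35, 39.3), (60, 39.2)]
-100 [(-60, 39.9), (-35, 39.1), (35, 40.0), (60, 39.8)]
-80 [(-60, 39.9), (-35, 39.5), (35, 40.2), (60, 39.9)]
-45 [(-60, 39.9), (-35, 39.2), (35, 39.6), (60, 39.9)]
-25 [(-60, 39.7), (-35, 39.8), (35, 39.7), (60, 39.5)]
25 [(-60, 40.1), (-35, 40.3), (35, 39.8), (60, 40.0)]
45 [(-60, 40.0), (-35, 39.7), (35, 39.5), (60, 39.7)]
```

View pics/c6.png

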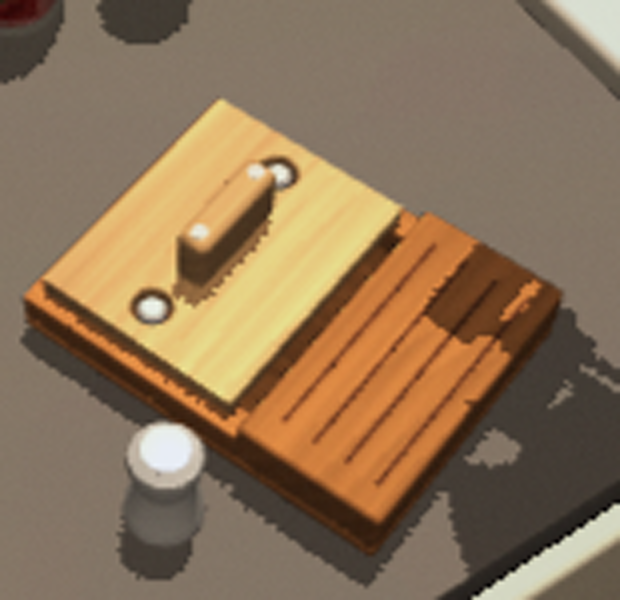

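The cover lies flat at z ≈ 40, flush with the deck, and both pins show in their holes at (152,308) and (282,175). The shaker hasn't moved and the arm is clear.

```bash
python3 -c "
from cell import manip
print(manip.sign_off())"
```

```text
the job is handed in; nothing more can be done
None
```

The cover is seated on both pins, flat and flush with the deck, the shaker and tin were left alone, and the job is handed in at about 10 s; the reported tool height read about 42 mm too low, so the first grasp closed on air above the grip, and I corrected for it from the camera.

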